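# Put the washed seasoning row back in the spice rack

## Task

The pepper mill, sauce bottle, salt pot and shaker stand washed in a row on the metal draining tray. Move them to the wooden spice rack, one in each compartment and in the same left-to-right order as they now stand, each set down gently and left standing upright on the compartment's floor. Keep them upright on the way, and leave the mug, the bowl and the spatula where they are.

Things in the scene. Friction and masses are not known exactly. Their poses are not given: they have to be found in the camera images.
- mill: Dark wooden pepper mill, loose, about 160 g, 100 mm tall: foot 50 mm across up to 26 mm, straight round body 42 mm across from 34 to 80 mm above its underside, small turned knob on top. Origin: centre of its underside, z up its axis.
- bottle: Amber glass sauce bottle, loose, about 180 g, 98 mm tall: straight round body 44 mm across up to 74 mm, then a shoulder, a thin neck and a black cap 27 mm across. Origin: centre of its underside, z up.
- pot: Squat white ceramic salt pot, loose, about 220 g, 78 mm tall: straight round body 52 mm across up to 66 mm, topped by a 12 mm cork lid 50 mm across that is fixed on. Origin: centre of its underside, z up.
- shaker: Steel shaker, loose, about 150 g, 95 mm tall: straight round body 46 mm across up to 78 mm, domed perforated top. Origin: centre of its underside, z up.
- drain_tray: The rack the row starts on: fixed metal draining tray 96 (x) by 330 mm (y), plate 6 mm thick, wire rail round its edge up to 19 mm above the worktop. Four places along its y axis, at y = +117, +39, -39, -117 mm, x = 0. Origin: centre of its underside, on the worktop; +y is the left end seen from the robot (yaw within 7 degrees).
- spice_rack: The rack to fill: fixed low pale wooden rack 84 (x) by 318 mm (y), four open-topped compartments along its y axis, centres at y = +117, +39, -39, -117 mm, x = 0. Each is 72 mm square inside, floor 8 mm and 6 mm walls 26 mm above the worktop. Empty. Origin: centre of its underside, on the worktop; +y is the left end seen from the robot (yaw within 7 degrees).
- pad_mill: Black rubber pad 62 mm square, 4 mm thick, fixed on the draining tray in the place where the pepper mill stands at the start (all four pads look alike; known by what stands on it). Its top is 10 mm above the worktop. Origin: centre of its underside. It stays and marks that place.
- pad_bottle: Black rubber pad 62 mm square, 4 mm thick, fixed on the draining tray in the place where the bottle stands at the start (all four pads look alike; known by what stands on it). Its top is 10 mm above the worktop. Origin: centre of its underside. It stays and marks that place.
- pad_pot: Black rubber pad 62 mm square, 4 mm thick, fixed on the draining tray in the place where the salt pot stands at the start (all four pads look alike; known by what stands on it). Its top is 10 mm above the worktop. Origin: centre of its underside. It stays and marks that place.
- pad_shaker: Black rubber pad 62 mm square, 4 mm thick, fixed on the draining tray in the place where the shaker stands at the start (all four pads look alike; known by what stands on it). Its top is 10 mm above the worktop. Origin: centre of its underside. It stays and marks that place.
- mug: Bystander: blue mug, 80 mm across, 90 mm tall, on the left of the worktop. Origin: centre of its underside.
- bowl: Bystander: white bowl, 130 mm across, 50 mm tall, on the right. Origin: centre of its underside.
- spatula: Bystander: spatula lying flat on the left, nearer the robot than the mug. Origin: its underside, z up.

How it is judged:
At the end, for the whole second after the job is handed in: Each stands upright (0.1 rad) on a spice rack compartment's floor (5 mm), within 18 mm of its centre in x and y, released, at rest; counted from the left, the compartment has the same number as its pad's place on the tray. Mug, bowl, spatula within 30 mm of their start (x of mill in the frame of spice_rack between -0.018 and 0.018 m and z of mill in the frame of spice_rack between 0.004 and 0.013 m and angle between each of mill, bottle, pot, shaker's own z axis and vertical below 0.1 rad and linear speed of each of mill, bottle, pot, shaker below 0.02 m/s and ((y of pad_mill in the frame of drain_tray between 0.097 and 0.137 m and y of mill in the frame of spice_rack between 0.099 and 0.135 m) or (y of pad_mill in the frame of drain_tray between 0.019 and 0.059 m and y of mill in the frame of spice_rack between 0.021 and 0.057 m) or (y of pad_mill in the frame of drain_tray between -0.059 and -0.019 m and y of mill in the frame of spice_rack between -0.057 and -0.021 m) or (y of pad_mill in the frame of drain_tray between -0.137 and -0.097 m and y of mill in the frame of spice_rack between -0.135 and -0.099 m)) and x of bottle in the frame of spice_rack between -0.018 and 0.018 m and z of bottle in the frame of spice_rack between 0.004 and 0.013 m and ((y of pad_bottle in the frame of drain_tray between 0.097 and 0.137 m and y of bottle in the frame of spice_rack between 0.099 and 0.135 m) or (y of pad_bottle in the frame of drain_tray between 0.019 and 0.059 m and y of bottle in the frame of spice_rack between 0.021 and 0.057 m) or (y of pad_bottle in the frame of drain_tray between -0.059 and -0.019 m and y of bottle in the frame of spice_rack between -0.057 and -0.021 m) or (y of pad_bottle in the frame of drain_tray between -0.137 and -0.097 m and y of bottle in the frame of spice_rack between -0.135 and -0.099 m)) and x of pot in the frame of spice_rack between -0.018 and 0.018 m and z of pot in the frame of spice_rack between 0.004 and 0.013 m and ((y of pad_pot in the frame of drain_tray between 0.097 and 0.137 m and y of pot in the frame of spice_rack between 0.099 and 0.135 m) or (y of pad_pot in the frame of drain_tray between 0.019 and 0.059 m and y of pot in the frame of spice_rack between 0.021 and 0.057 m) or (y of pad_pot in the frame of drain_tray between -0.059 and -0.019 m and y of pot in the frame of spice_rack between -0.057 and -0.021 m) or (y of pad_pot in the frame of drain_tray between -0.137 and -0.097 m and y of pot in the frame of spice_rack between -0.135 and -0.099 m)) and x of shaker in the frame of spice_rack between -0.018 and 0.018 m and z of shaker in the frame of spice_rack between 0.004 and 0.013 m and ((y of pad_shaker in the frame of drain_tray between 0.097 and 0.137 m and y of shaker in the frame of spice_rack between 0.099 and 0.135 m) or (y of pad_shaker in the frame of drain_tray between 0.019 and 0.059 m and y of shaker in the frame of spice_rack between 0.021 and 0.057 m) or (y of pad_shaker in the frame of drain_tray between -0.059 and -0.019 m and y of shaker in the frame of spice_rack between -0.057 and -0.021 m) or (y of pad_shaker in the frame of drain_tray between -0.137 and -0.097 m and y of shaker in the frame of spice_rack between -0.135 and -0.099 m)) and distance of each of mug, bowl, spatula from where it was at the start of the episode below 0.03 m); the robot touches nothing.
It fails at once if One of the four is tipped by more than 0.6 rad (angle between any of mill, bottle, pot, shaker's own z axis and vertical above 0.6 rad).
It fails at once if One of the four is dropped or slammed into the spice rack (faster than 0.4 m/s within the last 27 mm above the compartment floor) ((z of mill in the frame of spice_rack between 0.011 and 0.035 m and x of mill in the frame of spice_rack between -0.045 and 0.045 m and y of mill in the frame of spice_rack between -0.165 and 0.165 m and linear speed of mill above 0.4 m/s) or (z of bottle in the frame of spice_rack between 0.011 and 0.035 m and x of bottle in the frame of spice_rack between -0.045 and 0.045 m and y of bottle in the frame of spice_rack between -0.165 and 0.165 m and linear speed of bottle above 0.4 m/s) or (z of pot in the frame of spice_rack between 0.011 and 0.035 m and x of pot in the frame of spice_rack between -0.045 and 0.045 m and y of pot in the frame of spice_rack between -0.165 and 0.165 m and linear speed of pot above 0.4 m/s) or (z of shaker in the frame of spice_rack between 0.011 and 0.035 m and x of shaker in the frame of spice_rack between -0.045 and 0.045 m and y of shaker in the frame of spice_rack between -0.165 and 0.165 m and linear speed of shaker above 0.4 m/s)).
It fails at once if Mug, bowl or spatula pushed more than 50 mm away (distance of any of mug, bowl, spatula from where it was at the start of the episode above 0.05 m).
It also fails if it takes over 86 s, if anything falls off the work surface, if the arm or the gripper's body presses on something with over 40 N, if the wrist force passes 120 N, or if a joint passes its speed limit or range.

## Robot

A 6-joint arm with a two-finger parallel gripper is mounted at the origin on the work surface. World frame = base frame: x ahead of the robot, y to its left, z up, the work surface at z = 0. Lengths are in m, angles in rad, forces in N, time in s.
With the tool pointing down it reaches from about 0.3 to 0.875 m from the base axis. Payload 6.4 kg.
Tool frame: the origin (TCP) lies between the finger pads; the fingertips stand 8 mm ahead of it and the grasp point (between the pads) lies 11 mm behind it; z points along the fingers, y is the line along which they close (so a half turn about z gives the same grasp; the last joint's range is limited). The gripper opens to 85 mm and grips with 20 to 120 N. Pads are 22 mm wide; open, the fingers measure 114 mm over their backs; the gripper's body (76 mm by 85 mm) begins 54 mm behind the grasp point. The pads swing forward as they close: fully open they stand 13 mm farther back than shut.
Start: joints at [1.101, 0.181, 1.607, -0, 1.354, -0.206], TCP at [0.15, 0.555, 0.239] pointing down, gripper open.
Joint ranges: [-2.99, 2.99], [-0.89, 2.07], [0.3, 2.58], [-1.14, 4.28], [0, 2.63], [-3.12, 3.12]. Speed limits (rad/s): [2.57, 2.57, 3.01, 3.14, 3.14, 3.14].

## Interface

Orientations are given as a unit quaternion [x, y, z, w].
In Python, from bench import ctrl, optics, telemetry gives the robot as it stands (ctrl), with the cameras (optics) and the readings (telemetry).
- The arm moves only by the shell command python3 jog.py [FORCE], which reads ROWS from standard input. ROWS is one flat JSON list of numbers that holds 1 to 12 rows one after another, with no inner brackets; each row has 5 numbers: the opening from 0.0 (shut) to 1.0 (fully open), then dx, dy, dz in shares of 60 cm (1.0 is 60 cm), then a turn about the tool's z in fractions of the full range, 1 being 90 degrees; each row is the pose to reach, as a shift and turn from the pose commanded when the command began, along the tool's axes at that moment; what a row does not reach only later rows make up. A row lasts 1/8 s, in which the tool goes at most 0.0625 m and 0.188 rad, less where a joint would pass 70% of its speed; a pose out of reach is approached as far as the arm can. The fingers move at their own pace and stop on an object; FORCE is the grip in N (left out, the last holds). Time passes only in rows, so rows that do not move let the fingers close. It prints the time, the measured TCP pose, the force, the opening and the grip force at its end. Shift and turn numbers lie between -1 and 1, and a call with a number outside is refused. Input that does not fit is refused with a message, and nothing moves.
- telemetry.read_state(): the state, without advancing time (a new reading comes with each control period).
- optics.read_camera(name): name is "scene" or "top"; returns the picture (384x512x3 uint8, blue, green, red); there is no depth.
- optics.camera_params(name): a dict with "fx", "fy", "cx", "cy" (pixels), "pose" (4x4, takes a point from camera to world coordinates). Camera axes: x right, y down, z forward; pixel columns grow to the right and rows downward; lengths in m; the calibration is good to about 2 mm. A picture is of the moment at which its call begins. camera_params takes no time and is no camera call.
- ctrl.job_done(): hands the job in; it is judged then, once.
The state is a dict: "clock": time; "joint_pos": joint angles; "joint_velocities": joint speeds; "joint_efforts": joint torques, N m; "tcp_pos": TCP position; "tool_rot": TCP orientation; "force": force on the tool from outside, world axes, zero at the start; "wrist_torque": the same for the moment, N m; "opening": opening from 0.0 (shut) to 1.0 (fully open); "finger_force": force on a finger pad.
Only numpy, scipy, OpenCV 4.12 (cv2) and the standard library are available. Lean on these libraries where they do the work, as an engineer would, in place of code of your own. Each camera call takes 0.05 s, during which the arm holds its last target. There are 200 camera calls.

## Working session

There is one attempt and no reset: what is moved stays moved. The work goes in short steps, Python scripts to look and compute and a shell command to move; the robot and the scene stay as the last step left them, time stands still between calls to the robot, and variables do not carry over. Pictures are saved under pics/ and viewed, at most 15 in all, crops included, and the job is handed in when it is done.

```bash
ls; mkdir -p pics
python3 - <<'E'
from bench import ctrl, optics, telemetry
import cv2,numpy as np
for n in("scene","top"):
    cv2.imwrite(f"pics/{n}0.png",optics.read_camera(n)); p=optics.camera_params(n); print(n,p["fx"],p["fy"],p["cx"],p["cy"]);print(np.round(p["pose"],4))
s=telemetry.read_state();print(s)
E
```

```text
bench.py
jog.py
pics
scene 427.85775622415946 427.85775622415946 257.27101598681054 191.63347720395598
[[-1.5180e-01  6.4870e-01 -7.4580e-01  1.3441e+00]
 [ 9.8840e-01  9.9300e-02 -1.1480e-01  8.3800e-02]
 [-4.0000e-04 -7.5450e-01 -6.5630e-01  7.9510e-01]
 [ 0.0000e+00  0.0000e+00  0.0000e+00  1.0000e+00]]
top 384.13569704046637 384.13569704046637 251.3645214907976 192.62881407791528
[[ 0.0189 -0.9972  0.0721  0.3896]
 [-0.9998 -0.0185  0.0065 -0.0499]
 [-0.0051 -0.0722 -0.9974  1.2543]
 [ 0.      0.      0.      1.    ]]
{'clock': 0.1, 'joint_pos': array([ 1.10071547e+00,  1.81468219e-01,  1.60790037e+00, -2.55625134e-05,
        1.35381573e+00, -2.06299341e-01]), 'joint_velocities': array([-2.13311764e-04, -4.55289080e-05, -3.16678020e-03, -3.69398162e-04,
       -1.77965761e-03, -9.11248441e-04]), 'joint_efforts': array([ 2.54136194e-04, -4.45887601e+01, -3.52231872e+01, -4.82891264e-04,
        4.33188630e-03,  4.79155813e-05]), 'tcp_pos': array([0.14968676, 0.55467068, 0.2384771 ]), 'tool_rot': array([ 1.31505933e-01,  9.91315064e-01, -7.54895683e-04, -2.52269490e-04]), 'force': array([ 1.12107383, -0.06593359,  0.73449376]), 'wrist_torque': array([-0.00394357, -0.02396361,  0.00284488]), 'finger_force': 0.0, 'opening': 0.9999969277616891}
```

View pics/scene0.png

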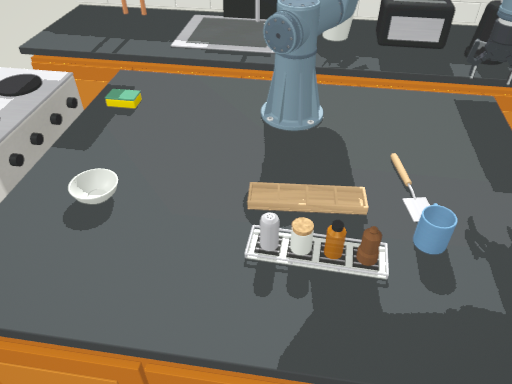

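View pics/top0.png

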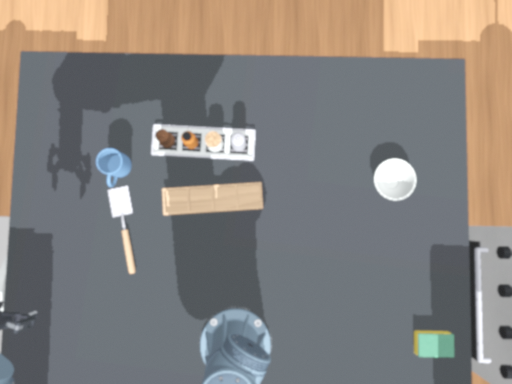

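Left to right (robot's view): mill (165,138), bottle (190,140), pot (214,142), shaker (238,142) in the top view. The rack is at (163–263, 183–215) and the tray is beyond it. In the scene view the row is mirrored: shaker (270,230), pot (302,237), bottle (335,240), mill (370,245).

```bash
cat > h.py <<'E'
from bench import ctrl, optics, telemetry
import cv2,numpy as np
def ray(n,uv):
    p=optics.camera_params(n);T=np.array(p["pose"])
    d=T[:3,:3]@np.array([(uv[0]-p["cx"])/p["fx"],(uv[1]-p["cy"])/p["fy"],1]);return T[:3,3],d/np.linalg.norm(d)
def plane(n,uv,z):
    o,d=ray(n,uv);return o+d*(z-o[2])/d[2]
def tri(us,ut):
    (a,d),(b,e)=ray("scene",us),ray("top",ut)
    t=np.linalg.lstsq(np.c_[d,-e],b-a,rcond=None)[0];P,Q=a+d*t[0],b+e*t[1];return (P+Q)/2,np.linalg.norm(P-Q)
E
python3 - <<'E'
import cv2,numpy as np
a=cv2.imread("pics/scene0.png")[175:280,235:400];b=cv2.imread("pics/top0.png")[115:222,145:275]
cv2.imwrite("pics/sc.png",cv2.resize(a,None,fx=4.8,fy=4.8,interpolation=cv2.INTER_CUBIC))
cv2.imwrite("pics/tc.png",cv2.resize(b,None,fx=5,fy=5,interpolation=cv2.INTER_CUBIC))
E
```

```text
(no output)
```

View pics/sc.png

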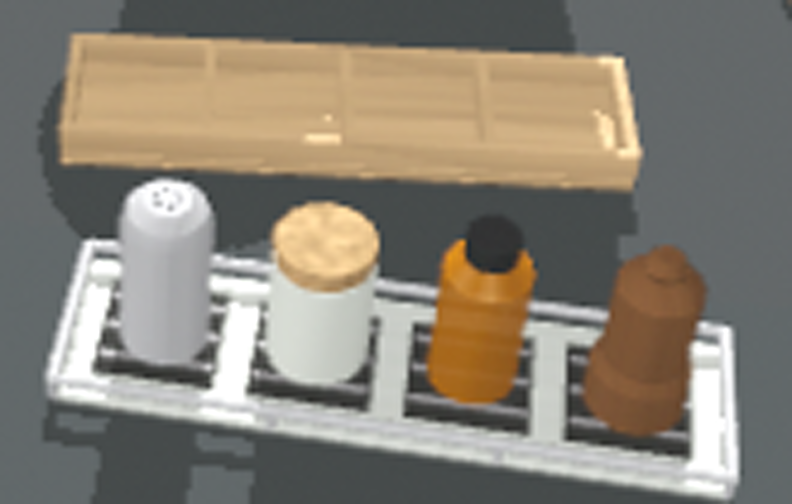

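View pics/tc.png

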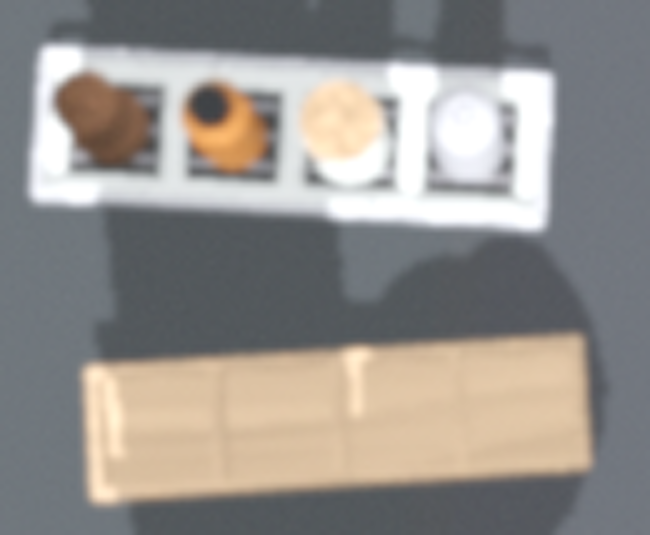

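The crops show all four objects and the rack's four compartments clearly. I'll triangulate the tops and corners and read the bases off the scene view.

```bash
cat > m.py <<'E'
from h import *
S=lambda U,V:((U+.5)/4.8-.5+235,(V+.5)/4.8-.5+175)
T=lambda U,V:((U+.5)/5-.5+145,(V+.5)/5-.5+115)
np.set_printoptions(precision=4,suppress=True)
print("tops")
for n,s,t in [("mill",(668,253),(83,97)),("bottle",(495,231),(208,104)),("pot",(327,237),(340,118)),("shaker",(167,197),(468,120))]:
    print(n,*tri(S(*s),T(*t)))
print("bases from scene front edge, z .01")
o=ray("scene",(0,0))[0]
for n,s,r in [("mill",(635,434),.025),("bottle",(472,402),.022),("pot",(316,382),.026),("shaker",(164,363),.023)]:
    p=plane("scene",S(*s),.01);d=(p-o)[:2];print(n,p[:2]+r*d/np.linalg.norm(d))
def rect(lbl,P):
    P=np.array(P);print(lbl,"c",P.mean(0));e=P[0]+P[3]-P[1]-P[2];print(" yaw",np.arctan2(-e[0],e[1]),"len",np.linalg.norm(e)/2,"wid",np.linalg.norm(P[0]+P[1]-P[2]-P[3])/2)
# order: far-left, far-right, near-right, near-left (robot view)
rT=[(85,367),(583,335),(592,468),(93,502)];rS=[(638,155),(63,128),(73,37),(625,60)]
rect("rack top z.026",[plane("top",T(*u),.026) for u in rT]);rect("rack scene",[plane("scene",S(*u),.026) for u in rS])
for a,b in zip(rS,rT):print(" tri",*tri(S(*a),T(*b)))
tT=[(40,45),(553,70),(547,230),(32,202)];tS=[(737,460),(50,372),(90,243),(730,328)]
rect("tray top z.019",[plane("top",T(*u),.019) for u in tT]);rect("tray scene",[plane("scene",S(*u),.019) for u in tS])
for a,b in zip(tS,tT):print(" tri",*tri(S(*a),T(*b)))
E
python3 m.py
```

```text
tops
mill [0.6453 0.2364 0.1088] 0.005023403423616296
bottle [0.6423 0.1587 0.1086] 0.001394120624031997
pot [0.6392 0.0808 0.0896] 0.0015991446935142227
shaker [0.6365 0.002  0.1022] 0.00258523710285819
bases from scene front edge, z .01
mill [0.6469 0.2448]
bottle [0.6411 0.1628]
pot [0.6358 0.0832]
shaker [0.638  0.0041]
rack top z.026 c [0.4582 0.0831 0.026 ]
 yaw 0.08481658531784247 len 0.3201778822321797 wid 0.08622626006807116
rack scene c [0.4598 0.0847 0.026 ]
 yaw 0.0846429845575346 len 0.31803869881205277 wid 0.07996205964121639
 tri [0.4878 0.2457 0.0272] 0.0013679998167030797
 tri [ 0.5141 -0.0713  0.0271] 0.003104071699301339
 tri [ 0.4291 -0.0792  0.022 ] 0.0018153267905343356
 tri [0.4015 0.2407 0.0219] 0.0024256394815652975
tray top z.019 c [0.6416 0.1183 0.019 ]
 yaw -0.03420333578930392 len 0.33572168017389775 wid 0.10458840956602296
tray scene c [0.6412 0.1207 0.019 ]
 yaw -0.022508820578314926 len 0.3309711531844335 wid 0.08839516958589118
 tri [0.6965 0.2822 0.0296] 0.000628509748407642
 tri [ 0.6872 -0.0486  0.0235] 0.0037230268582775674
 tri [ 0.5841 -0.0459  0.0106] 0.005052425617682541
 tri [0.5965 0.2888 0.0129] 0.0007238575133946011
```

Triangulated heights agree with the text. The places are mill (.645,.238), bottle (.642,.160), pot (.638,.082) and shaker (.637,.003). The rack centre is (.459,.084), yaw .085. I'll grip along world x, so the neighbouring objects stay clear.

Units first: shifts go in shares of 60 cm and turns go in shares of 90 degrees. So -0.5605 m is -0.9342, 0.01 m is 0.0167, 1.307 rad is 0.8321.

```bash
echo '[1,-0.0833,-0.0333,0,0.0955,1,-0.1833,-0.0583,0,0.2101,1,-0.2833,-0.0917,0,0.3183,1,-0.3833,-0.125,0,0.4329,1,-0.4833,-0.1583,0,0.5475,1,-0.5833,-0.1833,0.0167,0.6621,1,-0.6833,-0.2167,0.0333,0.7767,1,-0.7667,-0.25,0.05,0.8321,1,-0.85,-0.275,0.0667,0.8321,1,-0.9342,-0.295,0.0833,0.8321,1,-0.9342,-0.295,0.0833,0.8321,1,-0.9342,-0.295,0.0833,0.8321]' | python3 jog.py 30
cat > st.py <<'E'
from h import *
import sys
s=telemetry.read_state();R=cv2.Rodrigues(np.zeros(3))[0]
from scipy.spatial.transform import Rotation
R=Rotation.from_quat(s["tool_rot"]).as_matrix()
print("tcp",s["tcp_pos"].round(4),"R",R.round(3).tolist(),"t",s["clock"],"F",s["force"].round(1),"open",round(s["opening"],3))
if len(sys.argv)>3: print("shift",(R.T@(np.array(sys.argv[1:4],float)-s["tcp_pos"])).round(4))
E
python3 st.py .645 .238 .064
```

```text
clock: 1.6
tcp_pos: [0.6442, 0.2382, 0.1885]
tool_rot: [0.707, 0.707, -0.001, -0.001]
force: [0.0, -0.3, 0.7]
opening: 0.997
finger_force: 0.0
tcp [0.6442 0.2382 0.1885] R [[0.0, 1.0, -0.002], [1.0, -0.0, 0.0], [0.0, -0.002, -1.0]] t 1.6 F [ 0.  -0.3  0.7] open 0.997
shift [-0.0002  0.0011  0.1245]
```

In the tool's units: 0.1245 m is 0.2075, 0.11 m is 0.1833.

```bash
echo '[1,0,0,0.0667,0,1,0,0,0.1333,0,1,0,0,0.1833,0,1,0,0,0.2075,0,1,0,0,0.2075,0]' | python3 jog.py 30 | tail -3
python3 - <<'E'
from h import *
a=optics.read_camera("scene")[150:290,220:410];b=optics.read_camera("top")[100:220,140:290]
cv2.imwrite("pics/d1.png",np.hstack([cv2.resize(a,(500,400)),cv2.resize(b,(300,400))]))
E
```

```text
force: [0.2, 0.1, -0.3]
opening: 1.001
finger_force: 0.0
```

View pics/d1.png

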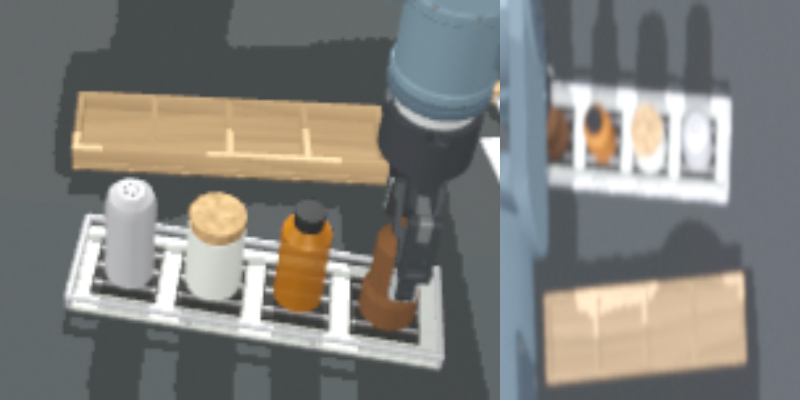

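The finger (412,280) shows slightly right of the mill's base (390,315). I'll check whether that is only parallax.

```bash
cat >> h.py <<'E'
def proj(n,P):
    p=optics.camera_params(n);T=np.array(p["pose"]);q=T[:3,:3].T@(np.array(P)-T[:3,3]);return np.array([q[0]/q[2]*p["fx"]+p["cx"],q[1]/q[2]*p["fy"]+p["cy"]])
E
python3 - <<'E'
from h import *
c=lambda P:((proj("scene",P)-[220,150])*[500/190,400/140]).round(0)
for P in [(.693,.238,.056),(.645,.238,.010),(.645,.238,.07),(.645,.238,.02),(.645,.213,.02),(.645,.263,.02),(.645,.217,.06)]: print(P,c(P))
t=optics.read_camera("scene")
cv2.imwrite("pics/d2.png",cv2.resize(t[215:280,335:400],(650,650))[:600])
print((proj("scene",(.645,.213,.02))-[335,215])*10,(proj("scene",(.645,.263,.02))-[335,215])*10)
E
```

```text
(0.693, 0.238, 0.056) [395. 312.]
(0.645, 0.238, 0.01) [384. 304.]
(0.645, 0.238, 0.07) [396. 255.]
(0.645, 0.238, 0.02) [386. 296.]
(0.645, 0.213, 0.02) [358. 293.]
(0.645, 0.263, 0.02) [414. 300.]
(0.645, 0.217, 0.06) [369. 260.]
[209.4550625 374.0065636] [424.5409175 398.5047887]
```

View pics/d2.png

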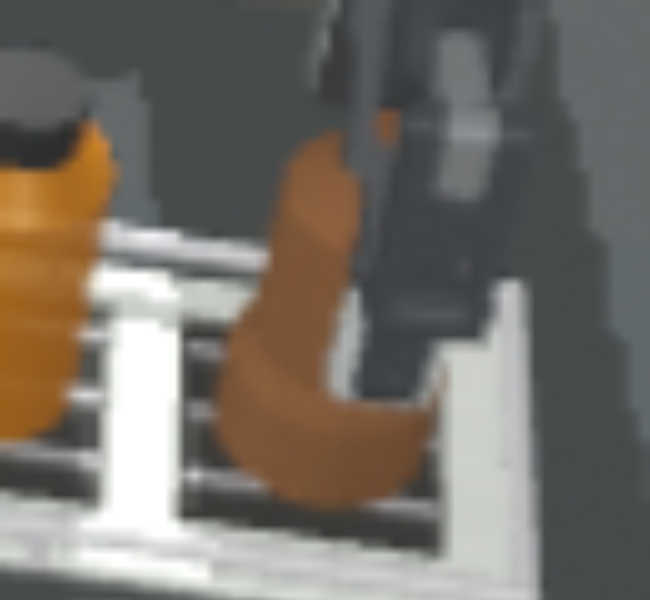

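The mill sits about 2 mm left of the tool centre, well within the pads. Closing on it and lifting.

In the tool's units: 0.001 m is 0.0017.

```bash
echo '[0.6,0,0.0017,0,0,0.5,0,0.0017,0,0,0.4,0,0.0017,0,0,0.2,0,0.0017,0,0,0,0,0.0017,0,0,0,0,0.0017,0,0,0,0,0.0017,0,0,0,0,0.0017,0,0]' | python3 jog.py 35 && echo '[0,0,0,-0.0167,0,0,0,0,-0.05,0,0,0,0,-0.0833,0,0,0,0,-0.125,0,0,0,0,-0.15,0,0,0,0,-0.15,0]' | python3 jog.py; python3 st.py .449 .198 .062
```

```text
clock: 3.38
tcp_pos: [0.6464, 0.2382, 0.0655]
tool_rot: [0.707, 0.707, 0.0, 0.0]
force: [-0.6, 0.4, 6.1]
opening: 0.48
finger_force: 35.2
clock: 4.12
tcp_pos: [0.647, 0.2384, 0.1572]
tool_rot: [0.707, 0.707, 0.002, 0.001]
force: [-0.1, 0.7, -2.4]
opening: 0.478
finger_force: 35.6
tcp [0.647  0.2384 0.1572] R [[-0.0, 1.0, 0.004], [1.0, 0.0, 0.001], [0.001, 0.004, -1.0]] t 4.125 F [-0.1  0.7 -2.4] open 0.478
shift [-0.0404 -0.1984  0.0944]
```

In the tool's units: -0.198 m is -0.33, -0.04 m is -0.0667.

```bash
echo '[0,-0.0033,-0.0167,0,0,0,-0.01,-0.05,0,0,0,-0.02,-0.1,0,0,0,-0.03,-0.15,0,0,0,-0.04,-0.2,0,0,0,-0.05,-0.25,0,0,0,-0.06,-0.3,0.0167,0,0,-0.0667,-0.3217,0.0417,0,0,-0.0667,-0.33,0.075,0,0,-0.0667,-0.33,0.0917,0,0,-0.0667,-0.33,0.0917,0,0,-0.0667,-0.33,0.0917,0]' | python3 jog.py|head -2; python3 st.py .449 .198 .062;python3 - <<'E'
from h import *
a=optics.read_camera("scene")[150:262,300:412];b=optics.read_camera("top")[120:240,130:280]
cv2.imwrite("pics/d3.png",np.hstack([cv2.resize(a,(400,400)),cv2.resize(b,(400,400))]))
E
```

```text
clock: 5.62
tcp_pos: [0.4484, 0.1982, 0.1002]
tcp [0.4484 0.1982 0.1002] R [[0.0, 1.0, 0.001], [1.0, -0.0, 0.0], [0.0, 0.001, -1.0]] t 5.625 F [-0.3 -1.4 -0.8] open 0.482
shift [-0.0002  0.0005  0.0382]
```

View pics/d3.png

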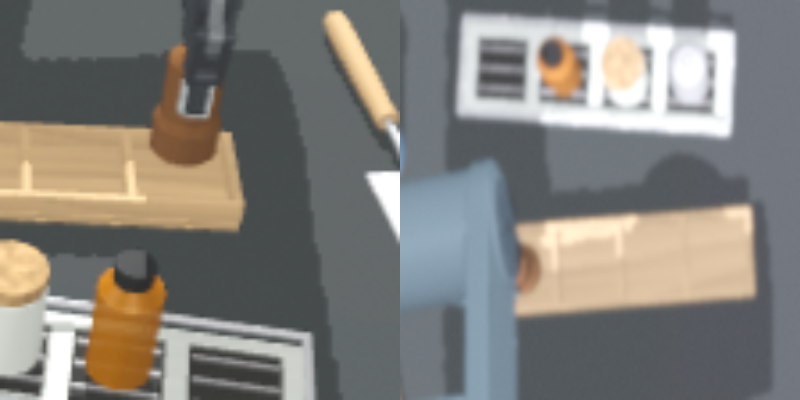

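The mill hangs upright over the leftmost compartment. Its foot spans 150–218 in the crop, with the front bottom at (184,162).

Run:
```python
from h import *
s=112/400
o=ray("scene",(0,0))[0]
p=plane("scene",(300+184.5*s-.4,150+162.5*s-.4),.045);d=(p-o)[:2];print(p[:2]+.025*d/np.linalg.norm(d))
for n,P in [("target",(.449,.2006,.045))]:print((proj("scene",P)-[300,150])/s)
```

```text
[0.44307864 0.20390028]
[182.77307349 144.61225237]
```

```bash
echo '[0,-0.0033,0.0017,0.02,0,0,-0.0033,0.0017,0.0367,0,0,-0.0033,0.0017,0.0467,0,0,-0.0033,0.0017,0.055,0,0,-0.0033,0.0017,0.06,0,0,-0.0033,0.0017,0.0617,0,0,-0.0033,0.0017,0.0617,0]' | python3 jog.py
```

```text
clock: 6.6
tcp_pos: [0.4489, 0.1962, 0.0635]
tool_rot: [0.707, 0.707, -0.0, -0.0]
force: [-3.3, -0.0, 5.6]
opening: 0.484
finger_force: 35.3
```

In the tool's units: -0.12 m is -0.2, -0.05 m is -0.0833.

```bash
echo '[0.55,0,0,0,0,0.65,0,0,0,0,0.8,0,0,0,0,1,0,0,0,0,1,0,0,-0.0333,0,1,0,0,-0.0833,0,1,0,0,-0.15,0,1,0,0,-0.2,0,1,0,0,-0.2,0]' | python3 jog.py; python3 st.py .643 .160 .064
```

```text
clock: 7.72
tcp_pos: [0.4507, 0.1965, 0.1854]
tool_rot: [0.707, 0.707, 0.002, 0.002]
force: [-0.3, -0.3, -0.9]
opening: 0.995
finger_force: 0.0
tcp [0.4507 0.1965 0.1854] R [[-0.0, 1.0, 0.006], [1.0, 0.0, 0.001], [0.001, 0.006, -1.0]] t 7.725 F [-0.3 -0.3 -0.9] open 0.995
shift [-0.0366  0.1916  0.1225]
```

In the tool's units: 0.192 m is 0.32, 0.12 m is 0.2.

```bash
echo '[1,-0.0117,0.0667,0,0,1,-0.025,0.15,0,0,1,-0.04,0.2333,0,0,1,-0.0533,0.3,0,0,1,-0.06,0.32,0.0167,0,1,-0.06,0.32,0.0833,0,1,-0.06,0.32,0.15,0,1,-0.06,0.32,0.2,0,1,-0.06,0.32,0.2167,0,1,-0.06,0.32,0.2167,0]' | python3 jog.py|head -2
python3 - <<'E'
from h import *
a=optics.read_camera("scene")[160:280,250:400];b=optics.read_camera("top")[120:240,130:280]
cv2.imwrite("pics/d4.png",np.hstack([cv2.resize(a,(500,400)),cv2.resize(b,(300,400))]))
E
```

```text
clock: 8.98
tcp_pos: [0.6398, 0.1603, 0.0519]
```

View pics/d4.png

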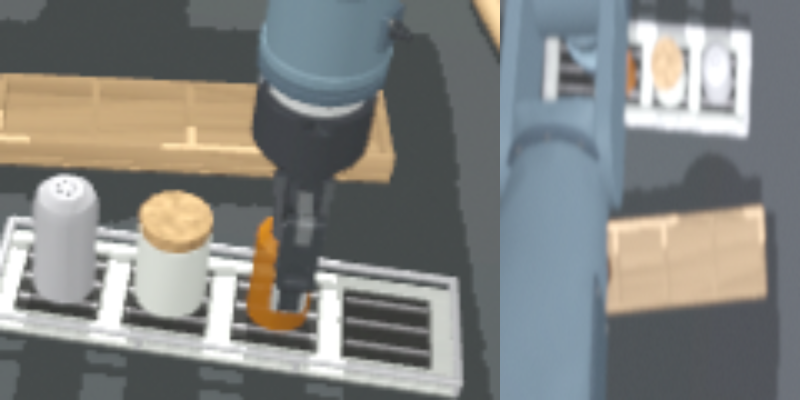

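The fingers straddle the bottle (248–308 in the crop), with the finger at about 290. That is a few mm to the left of centre in the robot's view, so I'll nudge it and close.

In the tool's units: 0.003 m is 0.005, -0.002 m is -0.0033.

```bash
echo '[1,-0.0033,0.005,-0.0033,0,0.6,-0.0033,0.005,-0.0033,0,0.5,-0.0033,0.005,-0.0033,0,0.4,-0.0033,0.005,-0.0033,0,0.2,-0.0033,0.005,-0.0033,0,0,-0.0033,0.005,-0.0033,0,0,-0.0033,0.005,-0.0033,0,0,-0.0033,0.005,-0.0033,0]' | python3 jog.py 35 && echo '[0,0,0,-0.0167,0,0,0,0,-0.05,0,0,0,0,-0.0833,0,0,0,0,-0.125,0,0,0,0,-0.15,0,0,0,0,-0.15,0]' | python3 jog.py; python3 st.py .456 .121 .062
```

```text
clock: 10.07
tcp_pos: [0.6442, 0.1581, 0.0553]
tool_rot: [0.707, 0.707, 0.0, 0.0]
force: [-0.3, -0.1, 5.6]
opening: 0.503
finger_force: 35.7
clock: 10.82
tcp_pos: [0.6451, 0.1582, 0.1471]
tool_rot: [0.707, 0.707, 0.001, 0.001]
force: [-0.7, -0.1, -1.7]
opening: 0.506
finger_force: 36.0
tcp [0.6451 0.1582 0.1471] R [[-0.0, 1.0, 0.004], [1.0, 0.0, 0.0], [0.0, 0.004, -1.0]] t 10.825 F [-0.7 -0.1 -1.7] open 0.506
shift [-0.0372 -0.1894  0.0844]
```

In the tool's units: -0.189 m is -0.315, -0.01 m is -0.0167.

```bash
echo '[0,-0.0033,-0.0167,0,0,0,-0.01,-0.05,0,0,0,-0.02,-0.1,0,0,0,-0.03,-0.15,0,0,0,-0.04,-0.2,0,0,0,-0.05,-0.25,0,0,0,-0.06,-0.2967,0.0167,0,0,-0.0633,-0.3117,0.0417,0,0,-0.0633,-0.315,0.075,0,0,-0.0633,-0.315,0.0917,0,0,-0.0633,-0.315,0.0917,0,0,-0.0633,-0.315,0.0917,0]' | python3 jog.py|head -2; python3 st.py .456 .121 .062;python3 - <<'E'
from h import *
a=optics.read_camera("scene")[130:242,270:400];b=optics.read_camera("top")[120:240,130:280]
cv2.imwrite("pics/d5.png",np.hstack([cv2.resize(a,(520,448)),cv2.resize(b,(280,448))]))
print((proj("scene",(.4557,.1229,.045))-[270,130])*4)
E
```

```text
clock: 12.32
tcp_pos: [0.4555, 0.1201, 0.0901]
tcp [0.4555 0.1201 0.0901] R [[-0.0, 1.0, 0.001], [1.0, 0.0, 0.0], [0.0, 0.001, -1.0]] t 12.325 F [ 0.3 -0.4 -1.3] open 0.508
shift [0.0009 0.0004 0.0281]
[207.64568217 236.96860628]
```

View pics/d5.png

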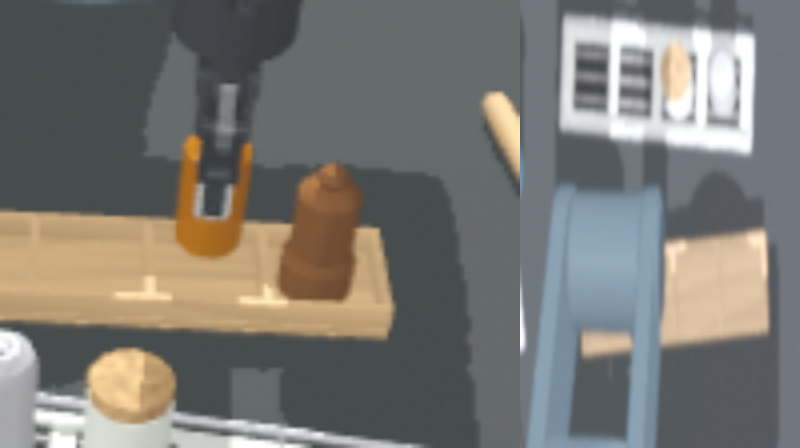

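The mill stands upright in the leftmost compartment. The bottle's foot centre (208,238) matches its target (207.6,237), so I'll lower it.

In the tool's units: 0.037 m is 0.0617, 0.036 m is 0.06.

```bash
echo '[0,0,0,0.02,0,0,0,0,0.0367,0,0,0,0,0.0467,0,0,0,0,0.055,0,0,0,0,0.06,0,0,0,0,0.0617,0,0,0,0,0.0617,0]' | python3 jog.py && echo '[0.57,0,0,0,0,0.65,0,0,0,0,0.8,0,0,0,0,1,0,0,0,0,1,0,0,-0.0333,0,1,0,0,-0.0833,0,1,0,0,-0.15,0,1,0,0,-0.2167,0,1,0,0,-0.2167,0]' | python3 jog.py; python3 st.py .640 .081 .047
```

```text
clock: 13.3
tcp_pos: [0.4549, 0.1201, 0.0532]
tool_rot: [0.707, 0.707, -0.0, -0.0]
force: [-1.9, -0.0, 4.0]
opening: 0.508
finger_force: 36.5
clock: 14.42
tcp_pos: [0.4573, 0.1202, 0.1862]
tool_rot: [0.707, 0.707, 0.003, 0.003]
force: [-0.4, 0.7, -0.3]
opening: 1.003
finger_force: 0.0
tcp [0.4573 0.1202 0.1862] R [[-0.0, 1.0, 0.007], [1.0, 0.0, 0.0], [0.0, 0.007, -1.0]] t 14.425 F [-0.4  0.7 -0.3] open 1.003
shift [-0.0392  0.1817  0.1406]
```

In the tool's units: 0.184 m is 0.3067, 0.137 m is 0.2283.

```bash
echo '[1,-0.0117,0.0667,0,0,1,-0.025,0.15,0,0,1,-0.04,0.2333,0,0,1,-0.0583,0.2917,0,0,1,-0.0658,0.3067,0.0167,0,1,-0.0658,0.3067,0.0833,0,1,-0.0658,0.3067,0.15,0,1,-0.0658,0.3067,0.2,0,1,-0.0658,0.3067,0.2283,0,1,-0.0658,0.3067,0.2283,0,1,-0.0658,0.3067,0.2283,0]' | python3 jog.py|head -5
python3 - <<'E'
from h import *
a=optics.read_camera("scene")[130:270,250:400]
cv2.imwrite("pics/d6.png",cv2.resize(a,(600,560)))
E
```

```text
clock: 15.8
tcp_pos: [0.6397, 0.0807, 0.047]
tool_rot: [0.707, 0.707, 0.001, 0.001]
force: [0.7, -0.7, 0.8]
opening: 1.001
```

View pics/d6.png

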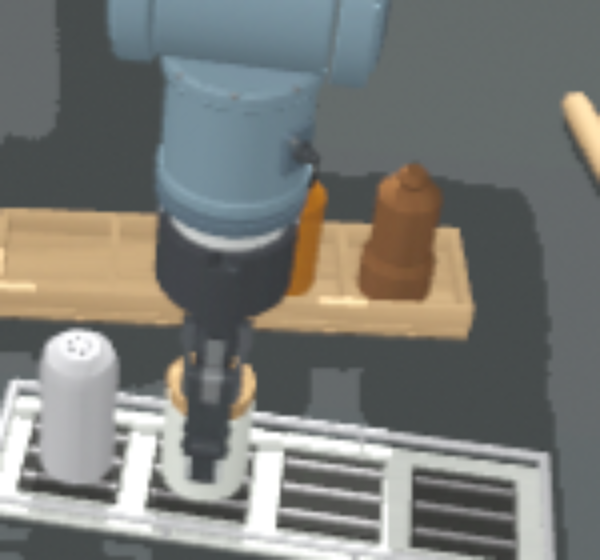

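The fingers are centred on the pot (finger about 205, pot about 207), and the bottle stands in compartment 2. Gripping and lifting.

In the tool's units: -0.09 m is -0.15, -0.075 m is -0.125.

```bash
echo '[0.8,0,0,0,0,0.7,0,0,0,0,0.5,0,0,0,0,0.3,0,0,0,0,0,0,0,0,0,0,0,0,0,0,0,0,0,0,0,0,0,0,0,0]' | python3 jog.py 40 && echo '[0,0,0,-0.0167,0,0,0,0,-0.05,0,0,0,0,-0.0833,0,0,0,0,-0.125,0,0,0,0,-0.15,0,0,0,0,-0.15,0,0,0,0,-0.15,0]' | python3 jog.py; python3 st.py .462 .0443 .047
```

```text
clock: 16.85
tcp_pos: [0.6395, 0.0806, 0.0466]
tool_rot: [0.707, 0.707, 0.0, 0.001]
force: [0.4, -1.0, 6.3]
opening: 0.594
finger_force: 42.7
clock: 17.73
tcp_pos: [0.6383, 0.0806, 0.135]
tool_rot: [0.707, 0.707, -0.0, -0.0]
force: [0.9, -0.2, -3.1]
opening: 0.59
finger_force: 42.2
tcp [0.6383 0.0806 0.135 ] R [[0.0, 1.0, -0.001], [1.0, -0.0, 0.0], [0.0, -0.001, -1.0]] t 17.725 F [ 0.9 -0.2 -3.1] open 0.59
shift [-0.0363 -0.1761  0.0883]
```

In the tool's units: -0.177 m is -0.295, -0.147 m is -0.245.

```bash
echo '[0,-0.0033,-0.0167,0,0,0,-0.01,-0.05,0,0,0,-0.02,-0.1,0,0,0,-0.03,-0.15,0,0,0,-0.04,-0.2,0,0,0,-0.05,-0.245,0,0,0,-0.0583,-0.28,0.0167,0,0,-0.0605,-0.295,0.0417,0,0,-0.0605,-0.295,0.075,0,0,-0.0605,-0.295,0.0917,0,0,-0.0605,-0.295,0.0917,0,0,-0.0605,-0.295,0.0917,0]' | python3 jog.py|head -2
python3 - <<'E'
from h import *
a=optics.read_camera("scene")[130:250,240:390]
cv2.imwrite("pics/d7.png",cv2.resize(a,(600,480)))
print((proj("scene",(.4623,.0451,.044))-[240,130])*4)
E
```

```text
clock: 19.23
tcp_pos: [0.4624, 0.0443, 0.0811]
[211.16578102 233.02203999]
```

View pics/d7.png

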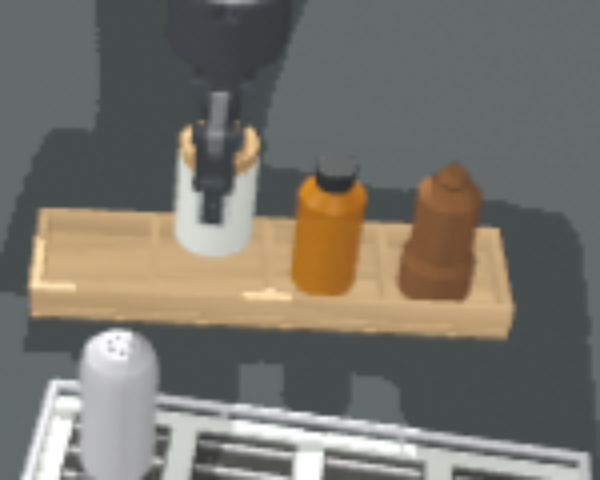

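The pot hangs over compartment 3, foot centre about (213,236) against a target of (211,233). Bottle and mill stand upright. Lowering.

In the tool's units: 0.037 m is 0.0617, 0.036 m is 0.06.

```bash
echo '[0,0,0,0.02,0,0,0,0,0.0367,0,0,0,0,0.0467,0,0,0,0,0.055,0,0,0,0,0.06,0,0,0,0,0.0617,0,0,0,0,0.0617,0]' | python3 jog.py && echo '[0.65,0,0,0,0,0.72,0,0,0,0,0.85,0,0,0,0,1,0,0,0,0,1,0,0,-0.0333,0,1,0,0,-0.0833,0,1,0,0,-0.15,0,1,0,0,-0.225,0,1,0,0,-0.225,0,1,0,0,-0.225,0]' | python3 jog.py; python3 st.py .638 .003 .060
```

```text
clock: 20.15
tcp_pos: [0.4618, 0.0443, 0.0446]
tool_rot: [0.707, 0.707, -0.0, -0.0]
force: [-5.2, 0.1, 7.6]
opening: 0.596
finger_force: 43.4
clock: 21.4
tcp_pos: [0.4615, 0.0444, 0.1783]
tool_rot: [0.707, 0.707, -0.0, -0.0]
force: [-0.2, 0.4, -0.7]
opening: 1.003
finger_force: 0.0
tcp [0.4615 0.0444 0.1783] R [[0.0, 1.0, -0.0], [1.0, -0.0, 0.0], [0.0, -0.0, -1.0]] t 21.4 F [-0.2  0.4 -0.7] open 1.003
shift [-0.0414  0.1765  0.1182]
```

In the tool's units: 0.1765 m is 0.2942, 0.123 m is 0.205.

```bash
echo '[1,-0.0117,0.0667,0,0,1,-0.03,0.15,0,0,1,-0.05,0.2333,0,0,1,-0.065,0.2783,0,0,1,-0.069,0.2942,0.0167,0,1,-0.069,0.2942,0.0667,0,1,-0.069,0.2942,0.1333,0,1,-0.069,0.2942,0.1833,0,1,-0.069,0.2942,0.205,0,1,-0.069,0.2942,0.205,0,1,-0.069,0.2942,0.205,0]' | python3 jog.py|head -5
python3 - <<'E'
from h import *
a=optics.read_camera("scene")[130:270,225:375]
cv2.imwrite("pics/d8.png",cv2.resize(a,(600,560)))
E
```

```text
clock: 22.78
tcp_pos: [0.6392, 0.0029, 0.0571]
tool_rot: [0.707, 0.707, 0.001, 0.001]
force: [0.6, 0.2, 0.4]
opening: 0.999
```

View pics/d8.png

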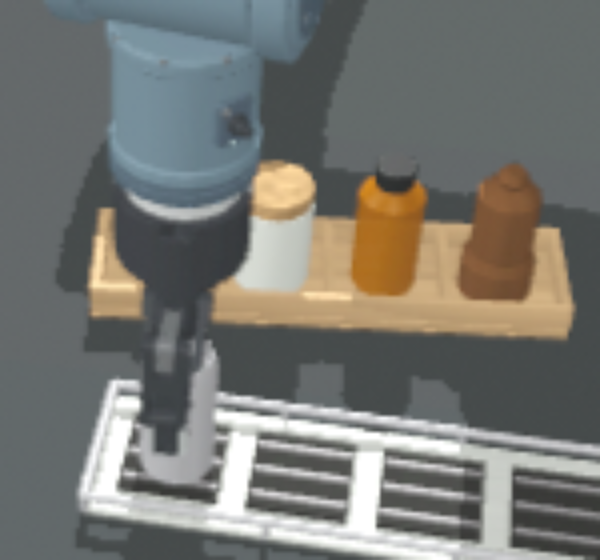

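The finger (167) is close to the shaker's centre (178), most of the gap being parallax. Pot, bottle and mill stand well in the rack. Gripping the shaker.

In the tool's units: 0.002 m is 0.0033.

```bash
echo '[0.8,0.0033,0,0,0,0.65,0.0033,0,0,0,0.5,0.0033,0,0,0,0.3,0.0033,0,0,0,0,0.0033,0,0,0,0,0.0033,0,0,0,0,0.0033,0,0,0,0,0.0033,0,0,0]' | python3 jog.py 35 && echo '[0,0,0,-0.0167,0,0,0,0,-0.05,0,0,0,0,-0.0833,0,0,0,0,-0.125,0,0,0,0,-0.15,0,0,0,0,-0.15,0,0,0,0,-0.15,0]' | python3 jog.py; python3 st.py .469 -.0328 .054
```

```text
clock: 23.82
tcp_pos: [0.6389, 0.0049, 0.0565]
tool_rot: [0.707, 0.707, 0.0, 0.0]
force: [0.1, 0.3, 5.4]
opening: 0.534
finger_force: 35.9
clock: 24.7
tcp_pos: [0.6378, 0.005, 0.1451]
tool_rot: [0.707, 0.707, -0.0, -0.0]
force: [0.2, -0.2, -1.0]
opening: 0.53
finger_force: 36.1
tcp [0.6378 0.005  0.1451] R [[0.0, 1.0, -0.001], [1.0, -0.0, 0.0], [0.0, -0.001, -1.0]] t 24.7 F [ 0.2 -0.2 -1. ] open 0.53
shift [-0.0378 -0.1687  0.0913]
```

In the tool's units: -0.17 m is -0.2833, -0.162 m is -0.27.

```bash
echo '[0,-0.0033,-0.0167,0,0,0,-0.01,-0.05,0,0,0,-0.02,-0.1,0,0,0,-0.03,-0.15,0,0,0,-0.0417,-0.195,0,0,0,-0.0517,-0.2367,0,0,0,-0.06,-0.27,0.0167,0,0,-0.063,-0.2833,0.0417,0,0,-0.063,-0.2833,0.075,0,0,-0.063,-0.2833,0.0917,0,0,-0.063,-0.2833,0.0917,0,0,-0.063,-0.2833,0.0917,0]' | python3 jog.py|head -2
python3 - <<'E'
from h import *
a=optics.read_camera("scene")[130:250,225:375]
cv2.imwrite("pics/d9.png",cv2.resize(a,(600,480)))
print((proj("scene",(.4689,-.0326,.044))-[225,130])*4)
E
```

```text
clock: 26.2
tcp_pos: [0.4689, -0.033, 0.0911]
[155.78317851 227.99757343]
```

View pics/d9.png

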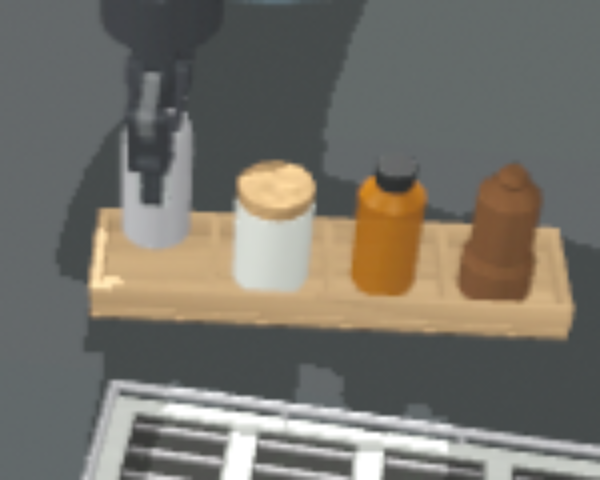

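The shaker hangs over the rightmost compartment, foot about (157,231) against a target of (156,228). Lowering, releasing and moving clear.

In the tool's units: 0.037 m is 0.0617, 0.036 m is 0.06.

```bash
echo '[0,0,0,0.02,0,0,0,0,0.0367,0,0,0,0,0.0467,0,0,0,0,0.055,0,0,0,0,0.06,0,0,0,0,0.0617,0,0,0,0,0.0617,0]' | python3 jog.py && echo '[0.6,0,0,0,0,0.68,0,0,0,0,0.82,0,0,0,0,1,0,0,0,0,1,0,0,-0.0333,0,1,0,0,-0.0833,0,1,0,0,-0.15,0,1,0,0,-0.225,0,1,0,0,-0.2667,0,1,0,0,-0.2667,0]' | python3 jog.py && echo '[1,-0.0833,0,0,0,1,-0.1667,0,0,0,1,-0.25,0,0,0,1,-0.3333,0,0,0,1,-0.4167,0,0,0,1,-0.4167,0,0,0,1,-0.4167,0,0,0]' | python3 jog.py
python3 - <<'E'
from h import *
a=optics.read_camera("scene");b=optics.read_camera("top")
a0=cv2.imread("pics/scene0.png");b0=cv2.imread("pics/top0.png")
cv2.imwrite("pics/s_end.png",a);cv2.imwrite("pics/t_end.png",b)
cv2.imwrite("pics/d10.png",np.hstack([cv2.resize(a[130:250,225:375],(450,360)),cv2.resize(b[120:240,85:285],(350,360))]))
# bystanders: blue mug, spatula, bowl regions in top view, change from start
for n,(x0,x1,y0,y1) in dict(mug=(90,135,140,180),spat=(105,140,182,280),bowl=(365,425,150,210)).items():
    d=cv2.absdiff(b,b0)[y0:y1,x0:x1].max(2);print(n,int((d>60).sum()))
E
```

```text
clock: 27.12
tcp_pos: [0.4684, -0.0329, 0.0545]
tool_rot: [0.707, 0.707, -0.0, -0.0]
force: [-3.7, 0.2, 7.0]
opening: 0.532
finger_force: 36.7
clock: 28.38
tcp_pos: [0.4698, -0.0333, 0.216]
tool_rot: [0.707, 0.707, 0.001, 0.002]
force: [0.4, -0.1, -0.4]
opening: 1.002
finger_force: 0.0
clock: 29.25
tcp_pos: [0.4676, -0.2821, 0.2121]
tool_rot: [0.707, 0.707, 0.0, -0.002]
force: [-0.3, 1.3, -0.4]
opening: 0.999
finger_force: 0.0
mug 0
spat 0
bowl 1226
```

View pics/d10.png

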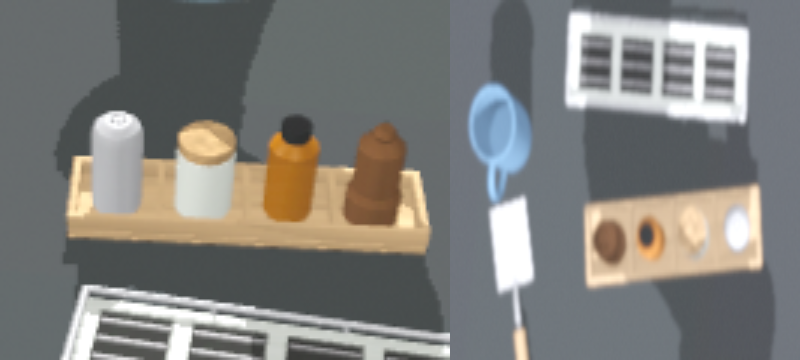

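All four stand upright and centred, one per compartment, in the right order. The bowl's pixels changed, probably from the arm or its shadow, so I'll check its position in the scene view before handing in.

Run:
```python
import cv2,numpy as np
for f,(x0,x1,y0,y1) in [("scene0",(60,130,160,215)),("s_end",(60,130,160,215)),("top0",(355,440,140,220)),("t_end",(355,440,140,220))]:
    g=cv2.imread(f"pics/{f}.png")[y0:y1,x0:x1].min(2);m=(g>130).astype(np.uint8);y,x=np.nonzero(m);print(f,len(x),x.mean(),y.mean(),x.min(),x.max(),y.min(),y.max())
cv2.imwrite("pics/b.png",cv2.resize(cv2.imread("pics/t_end.png")[100:260,250:470],(660,480)))
```

```text
scene0 1397 33.15246957766643 25.272727272727273 8 58 8 43
s_end 1399 33.1758398856326 25.28591851322373 8 58 8 43
top0 1558 39.80808729139923 39.26636713735559 18 62 18 61
t_end 2888 29.902008310249307 40.533587257617725 0 62 5 79
```

View pics/b.png

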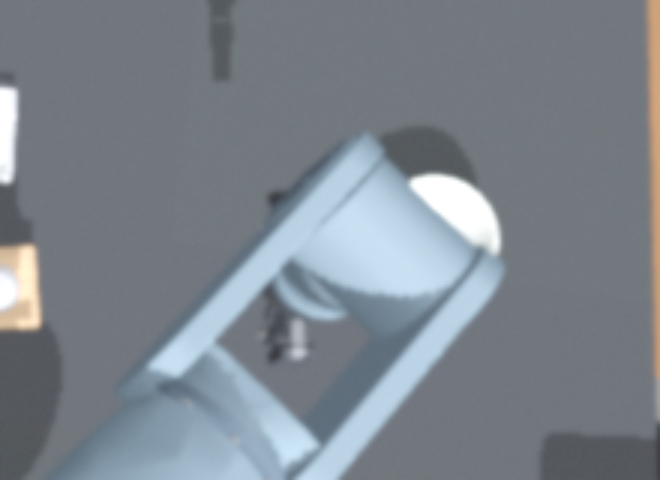

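The top view only shows the arm covering part of the bowl, and its pixels in the scene view are unchanged. Handing in.

```bash
python3 -c "
from bench import ctrl, optics, telemetry
print(ctrl.job_done())"
```

```text
the job is handed in; nothing more can be done
None
```

The mill, bottle, pot and shaker stand upright in the spice rack, one per compartment in their original left-to-right order, with the mug, bowl and spatula unmoved; I handed the job in at about 29 s, and no verdict was shown.

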